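# Stack a solar lantern head in its assembly cradle

## Task

Finish stacking the solar lantern in the wooden cradle, where its black battery body already sits between the corner posts: first put the orange square spacer flat on the battery body, square with the pocket, then the round blue solar cap, cell face up, flat on the spacer. The grey spacer and the white cap do not belong in the stack. Let go of everything at the end.

Things in the scene. Friction and masses are not known exactly. Their poses are not given: they have to be found in the camera images.
- cradle: Cradle, fixed: wooden base 130 x 130 x 10 mm, four aluminium L-shaped corner posts (8 mm thick) up to 84 mm above the board round a square pocket 72 x 72 mm; each post leg covers 12 mm, so every side is open over its middle 48 mm for fingers. Origin: centre of the underside, at board height, on the pocket's axis; x, y parallel to the pocket's sides, z up. Pocket floor at z = 10 mm.
- battery_body: Black square battery body, 66 x 66 x 40 mm, 350 g, loose, already seated in the cradle's pocket (3 mm play all round); its flat top is 50 mm above the board. Origin: centre of its underside; z up.
- spacer: Orange plastic square spacer, 56 x 56 mm, 26 mm tall, upright 34 mm hole through its middle, about 60 g, lying flat on the board. Origin: centre of its underside; x, y parallel to its sides (quarter turns alike), z up. Seated on the battery body its underside is 50 mm above the board; 8 mm play all round in the pocket. A grey spacer of the same shape is a bystander.
- solar_cap: Round blue solar cap, diameter 56 mm, 26 mm tall, dark blue cells with a fine silver grid on its flat top, about 90 g, standing cell face up on the board. Origin: centre of its underside; z up, out of the cell face; yaw is free. Seated on the spacer its underside is 76 mm above the board, 8 mm below the post tips. A white cap of the same shape is a bystander.

How it is judged:
By the outcome, as a careful person would: the job done as asked, in the order asked, and still so for the second after the job is handed in, with the robot touching nothing.
It also fails if it takes over 51 s, if anything falls off the work surface, if the arm or the gripper's body presses on something with over 40 N, if the wrist force passes 120 N, or if a joint passes its speed limit or range.

## Robot

A 6-joint arm with a two-finger parallel gripper is mounted at the origin on the work surface. World frame = base frame: x ahead of the robot, y to its left, z up, the work surface at z = 0. Lengths are in mm, angles in rad, forces in N, time in s.
With the tool pointing down it reaches from about 350 to 975 mm from the base axis. Payload 4.9 kg.
Tool frame: the origin (TCP) lies between the finger pads; the fingertips stand 8 mm ahead of it and the grasp point (between the pads) lies 11 mm behind it; x points along the fingers, y is the direction in which the jaws open and shut, and the axes are right-handed (so a half turn about x gives the same grasp; the last joint's range is limited). The gripper opens to 85 mm and grips with 20 to 120 N. Pads are 22 mm wide; open, the fingers measure 114 mm over their backs; the gripper's body (76 mm by 85 mm) begins 54 mm behind the grasp point. The pads swing forward as they close: fully open they stand 13 mm farther back than shut.
Start: joints at [-0.119, 0.053, 1.613, -0, 1.476, -0.119], TCP at [624.981, 0.003, 239.304] pointing down, gripper open.
Joint ranges: [-3.01, 3.01], [-1.01, 2.22], [0.06, 2.58], [-1.02, 4.17], [0.09, 2.62], [-3.14, 3.14]. Speed limits (rad/s): [2.57, 2.57, 3.14, 3.14, 3.14, 3.14].

## Interface

Orientations are given as a rotation vector (axis times angle).
In Python, from rig import readout, optics, workorder gives the robot as it stands. The module is installed in compiled form; this text tells all that it offers.
- The arm moves only by the tool move_arm, never from a script. Its arguments are lists of equal length, an entry for each row: "translation": the shift along the tool's x, y, z in cm, a list of three; "turn": the turn about the tool's x in rad; "fingers": the opening, from 0 (shut) to 1 (fully open). A call has 1 to 20 rows; each row is the pose to reach, as a shift and turn from the pose measured when the call began, along the tool's axes at that moment; what a row does not reach only later rows make up. A row lasts 1/8 s, in which the tool goes at most 62.5 mm and 10.7 degrees, less where a joint would pass 70% of its speed; a pose out of reach is approached as far as the arm can. A call with a gripper value outside its range is refused whole. The fingers move at their own pace and stop on an object; the grip force is fixed at half the most. Time passes only in rows, so rows that repeat a pose let the fingers close. It gives the time, the measured TCP pose, the force and the opening at its end, in the units of the state.
- readout.observe(): the state, without advancing time (a new reading comes with each control period).
- optics.snapshot(name): name is "scene" or "side" or "wrist"; returns a dict with "pixels" (480x640x3 uint8, blue, green, red), "fx", "fy", "cx", "cy" (pixels), "R" (3x3) and "t" (3): a world point X has camera coordinates R X + t. Camera axes: x right, y down, z forward; pixel columns grow to the right and rows downward; lengths in mm; the calibration is good to about 2 mm. The wrist camera is an equidistant fisheye: a pixel r from the principal point sees the ray r / f radians off the axis. A picture is of the moment at which its call begins. There is no depth.
- workorder.sign_off(): hands the job in, once; it reports no verdict.
The state is a dict: "time": time; "q": joint angles; "qvel": joint speeds; "joint_efforts": joint torques, N m; "tool_pos": TCP position; "orientation": TCP orientation; "ft_force": force on the tool from outside, world axes, zero at the start; "wrist_torque": the same for the moment, N m; "width": opening from 0.0 (shut) to 1.0 (fully open).
Only numpy, scipy, OpenCV 4.12 (cv2) and the standard library are available. Lean on these libraries where they do the work, as an engineer would, in place of code of your own. Each camera call takes 0.05 s, during which the arm holds its last target. There are 200 camera calls.

## Working session

There is one attempt and no reset: what is moved stays moved. The work goes in short steps, Python scripts to look and compute and a tool call to move; the robot and the scene stay as the last step left them, time stands still between calls to the robot, and variables do not carry over. Pictures are saved under pics/ and viewed, about 8 in all and at most 12, crops included, and the job is handed in when it is done.

Besides the shell and the picture viewer there is one more tool, called after "Call:" as name(argument=value, ...) on one line, values as JSON. move_arm: Moves the arm, as the interface text tells. Its arguments: {"type":"object","properties":{"translation":{"type":"array"},"turn":{"type":"array"},"fingers":{"type":"array"}},"required":["translation","turn","fingers"]}

```bash
mkdir -p pics; cat > h.py <<'E'
import numpy as np, cv2
from scipy.spatial.transform import Rotation as Ro
from rig import readout, optics, workorder
def snap(n,f):
    s=optics.snapshot(n); cv2.imwrite('pics/'+f,s['pixels']); np.savez('pics/'+f[:-4]+'.npz',**{k:np.array(v) for k,v in s.items()}); return s
def back(s,u,v,z,fish=False):
    if fish:
        d=np.array([(u-s['cx']),(v-s['cy'])])/s['fx']; r=np.hypot(*d); c=np.array([*(d/r*np.sin(r)),np.cos(r)])
    else: c=np.array([(u-s['cx'])/s['fx'],(v-s['cy'])/s['fy'],1])
    R,t=np.array(s['R']),np.array(s['t']); o=-R.T@t; d=R.T@c
    return o+d*(z-o[2])/d[2]
def proj(s,X):
    c=np.array(s['R'])@np.array(X)+s['t']; return np.array([s['fx']*c[0]/c[2]+s['cx'],s['fy']*c[1]/c[2]+s['cy']])
E
python3 - <<'E'
from h import *
for n in('scene','side','wrist'):
    s=snap(n,n+'0.png'); print(n,s['fx'],s['cx'],s['cy'],-np.array(s['R']).T@s['t'],np.round(np.array(s['R']),2).tolist())
o=readout.observe(); print(o, Ro.from_rotvec(o['orientation']).as_matrix().round(3))
E
```

```text
scene 568.4923687983945 320.54443219952384 239.68131977127288 [1007.81656946  279.83241828  837.05584254] [[-0.51, 0.86, 0.01], [0.69, 0.43, -0.58], [-0.5, -0.29, -0.81]]
side 561.1473282251627 321.0691310065129 252.4601540349285 [232.16802936 645.05826721 760.96196897] [[-0.92, -0.4, -0.02], [-0.28, 0.67, -0.69], [0.29, -0.63, -0.72]]
wrist 371.64829954431775 316.8343227100784 240.78500245604403 [623.94928287  82.23337097 375.24666435] [[1.0, -0.0, -0.0], [0.0, -0.95, 0.32], [-0.0, -0.32, -0.95]]
{'time': 0.15, 'q': array([-1.18987309e-01,  5.32442227e-02,  1.61400482e+00,  2.95688233e-06,
        1.47600767e+00, -1.19005552e-01]), 'qvel': array([-0.00107897, -0.00312422, -0.00346173,  0.00256347, -0.00157123,
        0.00077945]), 'joint_efforts': array([ 5.10442842e-04, -3.94241810e+01, -3.70721948e+01, -1.15854355e-04,
        4.61802789e-03,  5.00508997e-05]), 'tool_pos': array([6.24513514e+02, 6.73131546e-02, 2.38305578e+02]), 'orientation': array([ 1.2085525 ,  1.21057214, -1.21030796]), 'ft_force': array([-0.14512357,  0.41719518,  0.57101798]), 'wrist_torque': array([ 0.00859488, -0.00032945,  0.00622841]), 'width': 1.0022643713213373} [[-0.002  1.     0.   ]
 [ 0.     0.    -1.   ]
 [-1.    -0.002 -0.   ]]
```

View pics/scene0.png

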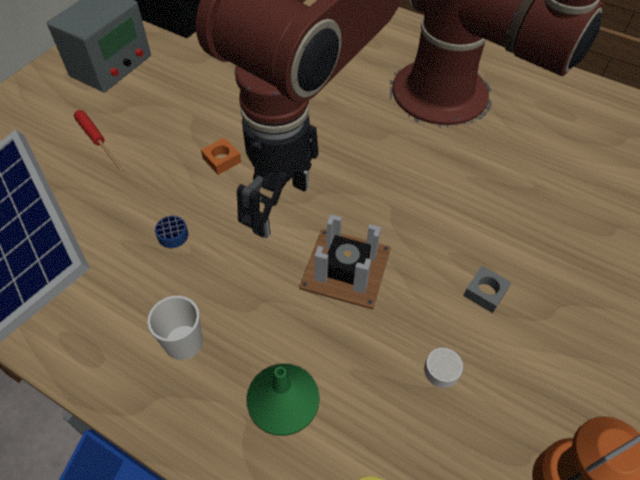

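View pics/wrist0.png

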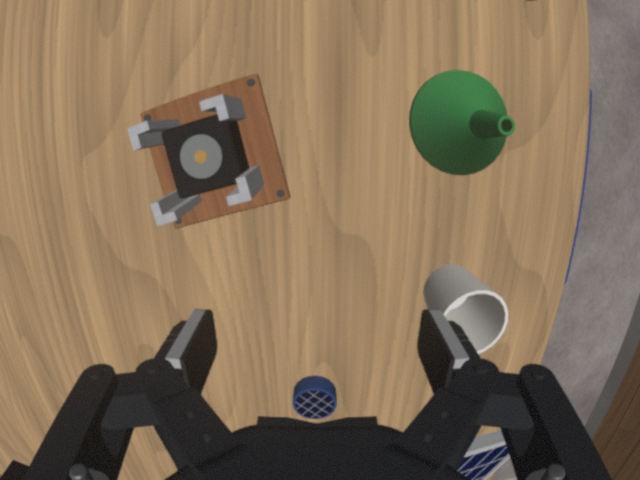

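The scene image shows the orange spacer at (221,156), blue cap at (172,232) and cradle at (347,265). The wrist image has the cradle at (205,155) and the cap at (315,398). I'll enlarge these next.

```bash
python3 - <<'E'
from h import *
s=cv2.imread('pics/scene0.png'); d=cv2.imread('pics/side0.png'); w=cv2.imread('pics/wrist0.png')
def c(i,x,y,W,H,k): return cv2.resize(i[y:y+H,x:x+W],None,fx=k,fy=k,interpolation=cv2.INTER_CUBIC)
# top: scene spacer+cap 150..250,130..255 ; scene cradle ; wrist cradle
a=c(s,150,130,100,125,4)[:300*2]; b=c(s,295,205,100,125,4)[:600]
top=np.hstack([a[:500],b[:500]]); cv2.imwrite('pics/cropA.png',top)
e=c(w,120,65,180,180,3); cv2.imwrite('pics/cropB.png',np.hstack([e]))
E
```

```text
(no output)
```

View pics/cropA.png

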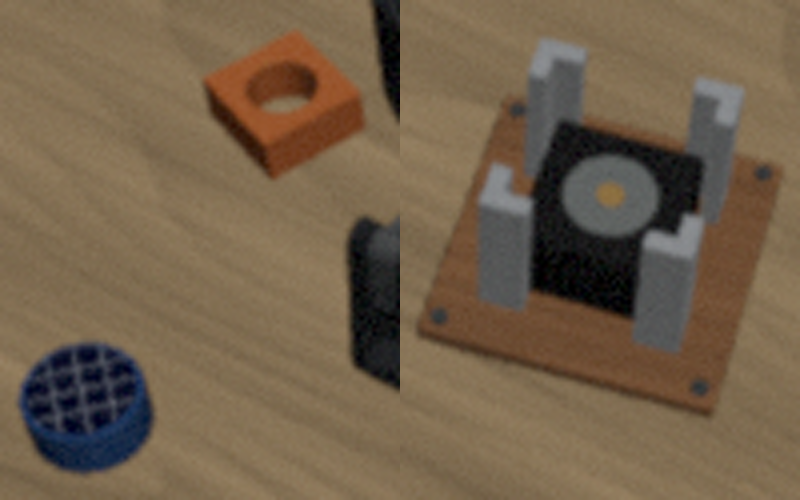

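View pics/side0.png

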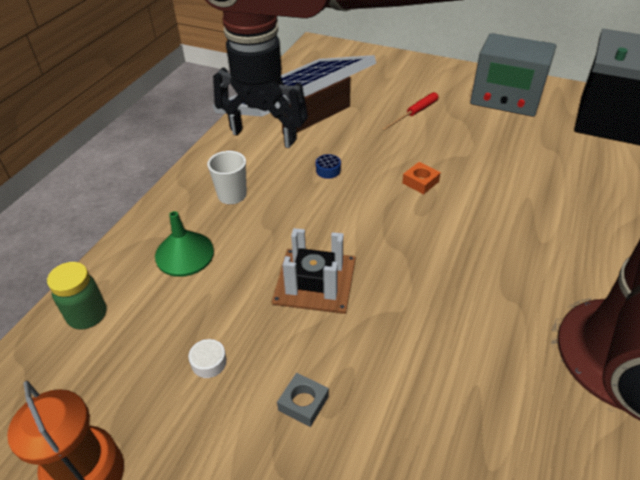

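View pics/cropB.png

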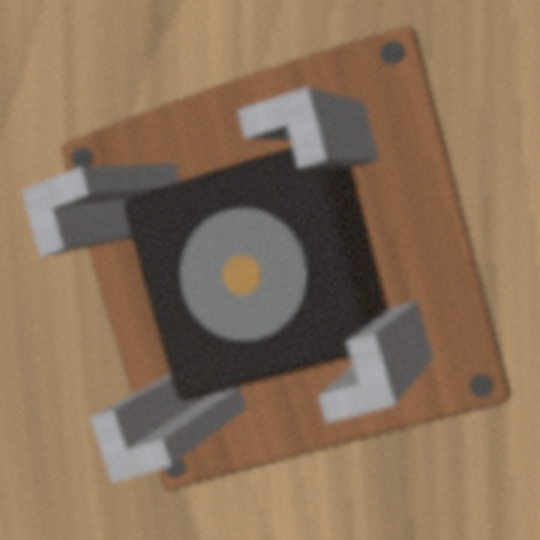

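Scene crop: the orange top's corners are (206,82), (297,32), (363,97), (272,150), and the cap top's centre is about (84,388). The base corners are also readable there. The wrist crop shows the base corners and the body centre at (241,275), and in the side view the orange spacer is at (421,174) and the cap at (328,160).

```bash
python3 - <<'E'
from h import *
s=dict(np.load('pics/scene0.npz')); w=dict(np.load('pics/wrist0.npz')); d=dict(np.load('pics/side0.npz'))
def sq(n,P):
    P=np.array(P)[:,:2]; a=[np.arctan2(*(P[(i+1)%4]-P[i])[::-1]) for i in range(4)]
    L=[np.hypot(*(P[(i+1)%4]-P[i])) for i in range(4)]
    print(n,P.mean(0).round(1),'ang',np.round(np.degrees(a)%90,1),'L',np.round(L,1))
A=lambda x,y,z:back(s,150+x/4,130+y/4,z); B=lambda x,y,z:back(s,295+(x-400)/4,205+y/4,z)
W=lambda x,y,z:back(w,120+x/3,65+y/3,z,True)
sq('spacer',[A(*p,26) for p in [(206,82),(297,32),(363,97),(272,150)]])
print('hole top',A(282,88,26)); print('cap scene',A(84,388,26),'edges',A(22,388,26),A(146,388,26))
sq('cradle scene',[B(*p,10) for p in [(507,98),(781,168),(712,407),(420,328)]])
print('body',B(610,195,50))
sq('cradle wrist',[W(*p,10) for p in [(412,28),(63,147),(167,488),(510,398)]])
print('body',W(241,275,50)); 
print('side cap',back(d,328,160,26),'spacer',back(d,421.5,173,26),'body',back(d,313.5,262,50))
# image-moment refinement
def seg(s,m,z,box,name):
    x0,y0,x1,y1=box; h=cv2.cvtColor(s['pixels'][y0:y1,x0:x1],cv2.COLOR_BGR2HSV); k=m(h).astype(np.uint8)
    c=max(cv2.findContours(k,0,2)[0],key=cv2.contourArea); M=cv2.moments(c)
    print(name,M['m00'],back(s,x0+M['m10']/M['m00'],y0+M['m01']/M['m00'],z).round(1))
org=lambda h:(h[...,0]<12)&(h[...,1]>150); blu=lambda h:(h[...,0]>100)&(h[...,0]<130)&(h[...,1]>80)
seg(s,org,13,(195,130,245,180),'sp scene13'); seg(d,org,13,(395,155,445,200),'sp side13')
seg(s,blu,13,(145,205,195,255),'cap scene13'); seg(d,blu,13,(308,145,350,185),'cap side13')
E
```

```text
spacer [ 426.4 -282.7] ang [71.5 70.5 72.1 70.6] L [54.2 57.5 54.1 58.1]
hole top [ 426.19368007 -284.38358192   26.        ]
cap scene [ 619.92978115 -248.34963204   26.        ] edges [ 634.25237683 -271.6471154    26.        ] [ 605.59303647 -225.02913356   26.        ]
cradle scene [520.4  53.4] ang [13.9 13.8 14.1 14. ] L [127.2 126.1 126.8 126.6]
body [520.91651642  53.74670901  50.        ]
cradle wrist [518.1  52.1] ang [13.7 13.9 13.8 13.8] L [129.  127.8 128.9 127.6]
body [518.13369347  53.09679791  50.        ]
side cap [ 620.16691041 -253.2160079    26.        ] spacer [ 422.03202347 -285.76567685   26.        ] body [517.67635948  51.8562005   50.        ]
sp scene13 766.5 [ 424.4 -287.    13. ]
sp side13 703.0 [ 422.8 -287.4   13. ]
cap scene13 474.0 [ 625.5 -246.2   13. ]
cap side13 419.0 [ 619.3 -248.9   13. ]
```

```bash
python3 - <<'E'
from h import *
d=dict(np.load('pics/side0.npz')); s=dict(np.load('pics/scene0.npz'))
for z in (260,250,240,230): print(z,[proj(c,(624.5+x,y,z)).round(0).tolist() for c in(d,s) for x in (-50,50) for y in (0,)])
i=d['pixels'][60:160,200:320]; j=s['pixels'][160:260,220:340]
cv2.imwrite('pics/tips.png',np.hstack([cv2.resize(k,None,fx=3,fy=3) for k in(i,j)]))
E
```

```text
260 [[290.0, 136.0], [233.0, 123.0], [302.0, 177.0], [260.0, 228.0]]
250 [[290.0, 142.0], [234.0, 128.0], [302.0, 182.0], [260.0, 233.0]]
240 [[291.0, 147.0], [235.0, 133.0], [302.0, 187.0], [261.0, 237.0]]
230 [[291.0, 152.0], [236.0, 139.0], [302.0, 192.0], [261.0, 242.0]]
```

View pics/tips.png

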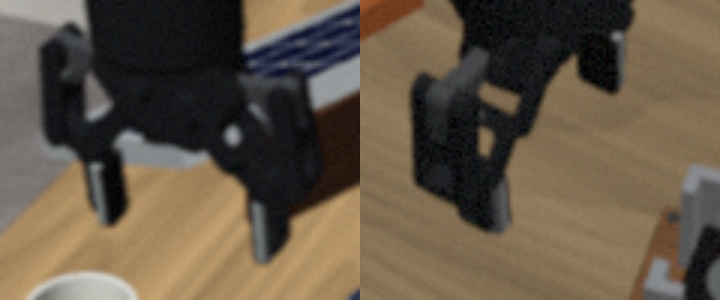

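Open fingertips sit at about TCP height (side (290,147) and (236,134)). I'll go above the orange spacer.

Call:
move_arm(translation=[[6,-10,14],[11.8,-20,28.5],[11.8,-20,28.5],[11.8,-20,28.5],[11.8,-20,28.5],[11.8,-20,28.5],[11.8,-20,28.5],[11.8,-20,28.5],[11.8,-20,28.5],[11.8,-20,28.5]], turn=[0.16,0.328,0.328,0.328,0.328,0.328,0.328,0.328,0.328,0.328], fingers=[1,1,1,1,1,1,1,1,1,1])

```text
time: 1.4
tool_pos: [425.3, -284.2, 121.2]
orientation: [1.444, 1.037, -1.446]
ft_force: [0.2, 0.8, -0.5]
width: 1.002
```

```bash
python3 - <<'E'
from h import *
s=snap('wrist','wrist1.png'); d=snap('scene','scene1.png'); o=readout.observe(); M=Ro.from_rotvec(o['orientation']).as_matrix()
print(o['tool_pos'],M.round(3).tolist(),o['ft_force'])
i=s['pixels']; cv2.imwrite('pics/w1.png',cv2.resize(i[200:,160:480],None,fx=2,fy=2))
E
```

```text
[ 424.98678519 -284.35715712  120.92612223] [[-0.001, 0.947, -0.321], [-0.0, -0.321, -0.947], [-1.0, -0.001, 0.001]] [-0.26040021  0.00625191  0.80068229]
```

View pics/w1.png

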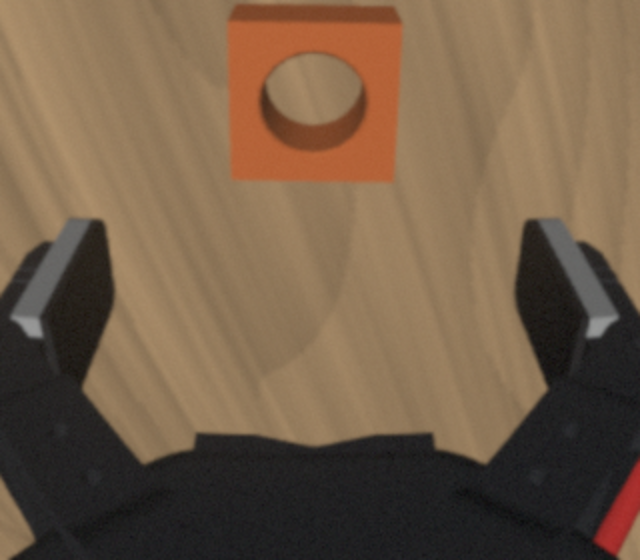

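The spacer is square to the jaws; its top face corners are at crop (230,22), (401,22), (394,182), (232,181).

```bash
python3 - <<'E'
from h import *
s=dict(np.load('pics/wrist1.npz')); o=readout.observe(); M=Ro.from_rotvec(o['orientation']).as_matrix()
P=np.array([M.T@(back(s,160+x/2,200+y/2,26,True)-o['tool_pos']) for x,y in [(230,22),(401,22),(394,182),(232,181)]]);print(P.round(1),P.mean(0))
E
```

```text
[[ 94.9 -27.8 -24.5]
 [ 94.9  27.4 -24.5]
 [ 94.9  27.2  32.8]
 [ 95.  -29.3  32.4]] [94.92900227 -0.60624143  4.04299284]
```

Call:
move_arm(translation=[[6,-0.05,0.3],[9.5,-0.05,0.3],[11.2,-0.05,0.3],[11.2,-0.05,0.3],[11.2,-0.05,0.3],[11.2,-0.05,0.3],[11.2,-0.05,0.3],[11.2,-0.05,0.3],[11.2,-0.05,0.3],[11.2,-0.05,0.3],[11.2,-0.05,0.3],[11.2,-0.05,0.3]], turn=[0,0,0,0,0,0,0,0,0,0,0,0], fingers=[1,1,1,1,1,0.3,0,0,0,0,0,0])

```text
time: 3.0
tool_pos: [424.6, -288.1, 10.7]
orientation: [1.445, 1.034, -1.445]
ft_force: [-0.3, -0.3, 5.6]
width: 0.647
```

Call:
move_arm(translation=[[-5,0,0],[-11,0,0],[-16,-0.5,-6],[-16,-1,-12],[-16,-1.4,-18],[-16,-1.7,-24],[-16,-2,-30],[-16,-2,-35.3],[-16,-2,-35.3],[-16,-2,-35.3],[-16,-2,-35.3],[-16,-2,-35.3]], turn=[0,0,0,-0.15,-0.3,-0.45,-0.569,-0.569,-0.569,-0.569,-0.569,-0.569], fingers=[0,0,0,0,0,0,0,0,0,0,0,0])

```text
time: 4.5
tool_pos: [518.5, 51.9, 169.9]
orientation: [1.029, 1.311, -1.031]
ft_force: [1.1, 0.2, -0.4]
width: 0.638
```

```bash
python3 - <<'E'
from h import *
s=snap('wrist','wrist2.png'); d=snap('side','side2.png'); e=snap('scene','scene2.png'); o=readout.observe(); M=Ro.from_rotvec(o['orientation']).as_matrix()
print(o['tool_pos'],M.round(3).tolist(),o['ft_force'])
i=s['pixels']; cv2.imwrite('pics/w2.png',np.hstack([cv2.resize(i[160:,180:460],(400,457)),cv2.resize(d['pixels'][150:320,240:390],(400,457))]))
E
```

```text
[518.60871597  52.33050108 170.057611  ] [[0.001, 0.971, 0.239], [-0.002, 0.239, -0.971], [-1.0, 0.001, 0.002]] [-0.05828552 -0.728836   -0.59688717]
```

View pics/w2.png

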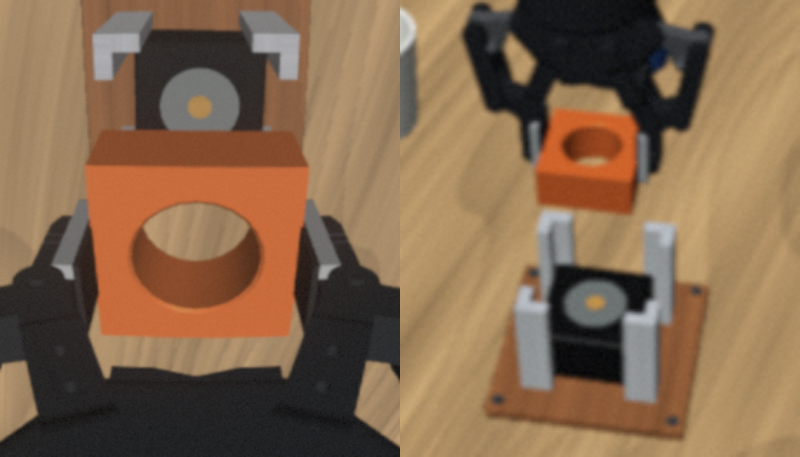

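The wrist view shows the spacer held square to the pocket, with its top corners at (88,165), (307,167), (293,334), (103,336), the body centre at (200,107) and the rear posts' outer edges at x=93 and 299.

```bash
python3 - <<'E'
from h import *
s=dict(np.load('pics/wrist2.npz')); o=readout.observe(); M=Ro.from_rotvec(o['orientation']).as_matrix(); T=o['tool_pos']
W=lambda x,y,z:(M.T@(back(s,180+x*.7,160+y*.7,z,True)-T)).round(1)
P=np.array([W(*p,185.4) for p in [(88,165),(307,167),(293,334),(103,336)]]);print(P,P.mean(0))
print('body',W(200,107,50),'posts',W(93,37,84),W(299,37,84))
print('base edges',W(82,20,10),W(309,20,10))
for c in('scene2','side2'):
    d=dict(np.load(f'pics/{c}.npz')); h=cv2.cvtColor(d['pixels'],cv2.COLOR_BGR2HSV); k=((h[...,0]<12)&(h[...,1]>170)).astype(np.uint8)
    k[:100]=0;k[330:]=0;k[:,:230]=0;k[:,420:]=0
    m=cv2.moments(cv2.convexHull(max(cv2.findContours(k,0,2)[0],key=cv2.contourArea)));X=back(d,m['m10']/m['m00'],m['m01']/m['m00'],172.4); print(c,m['m00'],X,M.T@(X-T))
c=np.array([519,53,0]);print('cradle tool',M.T@(c-T))
E
```

```text
[[-15.4 -28.2 -28. ]
 [-15.4  27.4 -27.4]
 [-15.3  28.7  29.1]
 [-15.3 -29.2  29.8]] [-15.35   -0.325   0.875]
body [120.1   1.2  -0.3] posts [ 85.9 -45.1 -42.9] [ 86.   43.5 -42.8]
base edges [159.9 -65.8 -39.9] [160.   63.6 -39.8]
scene2 469.5 [513.84717686  69.66769598 172.4       ] [ -2.38606468  -0.48042182 -17.96700471]
side2 1240.5 [518.70787671  53.54223363 172.4       ] [-2.34492857  0.38720516 -1.14729989]
cradle tool [170.05607073   0.43564143  -0.96716833]
```

Call:
move_arm(translation=[[3.5,-0.05,0],[7,-0.05,0],[9.5,-0.05,0],[10.3,-0.05,0],[10.6,-0.05,0],[10.8,-0.05,0],[10.8,-0.05,0],[10.8,-0.05,0]], turn=[0,0,0,0,0,0,0,0], fingers=[0,0,0,0,0,0,0,0])

```text
time: 5.65
tool_pos: [518.7, 52.0, 62.8]
orientation: [1.029, 1.31, -1.029]
ft_force: [-0.2, -0.0, -1.0]
width: 0.641
```

Call:
move_arm(translation=[[0.1,0,0],[0.2,0,0],[0.25,0,0],[0.25,0,0]], turn=[0,0,0,0], fingers=[0,0,0,0])

```text
time: 6.15
tool_pos: [518.9, 52.0, 60.7]
orientation: [1.029, 1.31, -1.029]
ft_force: [-1.4, -0.7, 3.3]
width: 0.642
```

Call:
move_arm(translation=[[0,0,0],[0,0,0],[0,0,0],[0,0,0],[-3,0,0],[-8,0,0],[-12,0,0],[-12,0.5,5],[-12,1,11],[-12,1.5,17],[-11,2,23],[-9,2.6,29],[-7,2.6,31.7],[-6,2.6,31.7],[-6,2.6,31.7],[-6,2.6,31.7],[-6,2.6,31.7]], turn=[0,0,0,0,0,0,0,0,0,0,0,0,0,0,0,0,0], fingers=[0.9,0.9,0.9,0.9,0.9,0.9,0.9,1,1,1,1,1,1,1,1,1,1])

```text
time: 8.28
tool_pos: [620.2, -248.7, 122.9]
orientation: [1.028, 1.309, -1.028]
ft_force: [-0.2, 0.1, -0.0]
width: 1.0
```

```bash
python3 - <<'E'
from h import *
s=snap('wrist','wrist3.png'); d=snap('side','side3.png'); e=snap('scene','scene3.png'); o=readout.observe(); M=Ro.from_rotvec(o['orientation']).as_matrix()
print(o['tool_pos'],M.round(3).tolist(),o['ft_force'])
i=s['pixels']; cv2.imwrite('pics/w3.png',np.hstack([cv2.resize(i[160:,180:460],(400,457)),cv2.resize(e['pixels'][200:314,300:400],(400,457))]))
E
```

```text
[ 620.03443893 -249.10679065  122.4422835 ] [[0.003, 0.971, 0.24], [-0.003, 0.24, -0.971], [-1.0, 0.003, 0.004]] [-0.52209908  0.43015021  0.23744365]
```

View pics/w3.png

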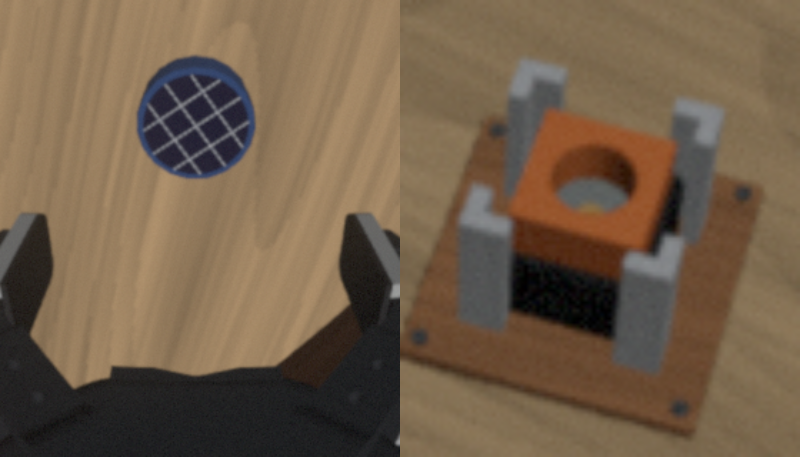

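The spacer sits square in the pocket, with its scene-crop top corners at (547,110), (677,143), (640,250), (512,212). The cap's top circle in the wrist view is centred at (196,121).

```bash
python3 - <<'E'
from h import *
s=dict(np.load('pics/wrist3.npz')); e=dict(np.load('pics/scene3.npz')); o=readout.observe(); M=Ro.from_rotvec(o['orientation']).as_matrix(); T=o['tool_pos']
W=lambda x,y,z:(M.T@(back(s,180+x*.7,160+y*.7,z,True)-T)).round(1)
print('cap',W(196,121,26),W(139,121,26),W(253,121,26),W(196,68,26),W(196,179,26))
P=np.array([back(e,300+(x-400)/4,200+y/4.009,76) for x,y in [(547,110),(677,143),(640,250),(512,212)]]);print(P.round(1),P.mean(0))
v=P[1]-P[0];print(np.degrees(np.arctan2(v[1],v[0]))%90)
E
```

```text
cap [96.4 -0.2 -1.4] [ 96.4 -26.9  -1.4] [96.5 26.5 -1.4] [ 96.3  -0.2 -26.8] [96.5 -0.2 28.5]
[[500.1  19.8  76. ]
 [486.6  74.2  76. ]
 [541.   86.5  76. ]
 [552.   33.4  76. ]] [519.94577327  53.48036545  76.        ]
13.906087095796707
```

Call:
move_arm(translation=[[6,0,0],[9.5,0,0],[11.1,0,0],[11.1,0,0],[11.1,0,0],[11.1,0,0],[11.1,0,0],[11.1,0,0],[11.1,0,0],[11.1,0,0],[11.1,0,0],[11.1,0,0]], turn=[0,0,0,0,0,0,0,0,0,0,0,0], fingers=[1,1,1,1,1,0.3,0,0,0,0,0,0])

```text
time: 9.93
tool_pos: [621.7, -250.1, 13.5]
orientation: [1.028, 1.306, -1.028]
ft_force: [-1.2, 0.4, 6.1]
width: 0.63
```

Call:
move_arm(translation=[[-5,0,0],[-11,0,0],[-16,-0.5,-5],[-16,-1,-11],[-16,-1.5,-17],[-16,-2,-23],[-16,-2.65,-28],[-16,-2.65,-31.9],[-16,-2.65,-31.9],[-16,-2.65,-31.9],[-16,-2.65,-31.9]], turn=[0,0,0,0,0,0,0,0,0,0,0], fingers=[0,0,0,0,0,0,0,0,0,0,0])

```text
time: 11.3
tool_pos: [518.8, 52.9, 171.4]
orientation: [1.029, 1.306, -1.029]
ft_force: [0.2, -0.2, -0.8]
width: 0.63
```

```bash
python3 - <<'E'
from h import *
s=snap('wrist','wrist4.png'); d=snap('side','side4.png'); o=readout.observe(); M=Ro.from_rotvec(o['orientation']).as_matrix()
print(o['tool_pos'],M.round(3).tolist(),o['ft_force'])
i=s['pixels']; cv2.imwrite('pics/w4.png',np.hstack([cv2.resize(i[160:,180:460],(400,457)),cv2.resize(d['pixels'][150:320,240:390],(400,457))]))
E
```

```text
[518.81901102  52.95248409 171.46476763] [[0.006, 0.971, 0.238], [-0.005, 0.238, -0.971], [-1.0, 0.005, 0.006]] [-0.27093044 -0.10040845 -0.94990067]
```

View pics/w4.png

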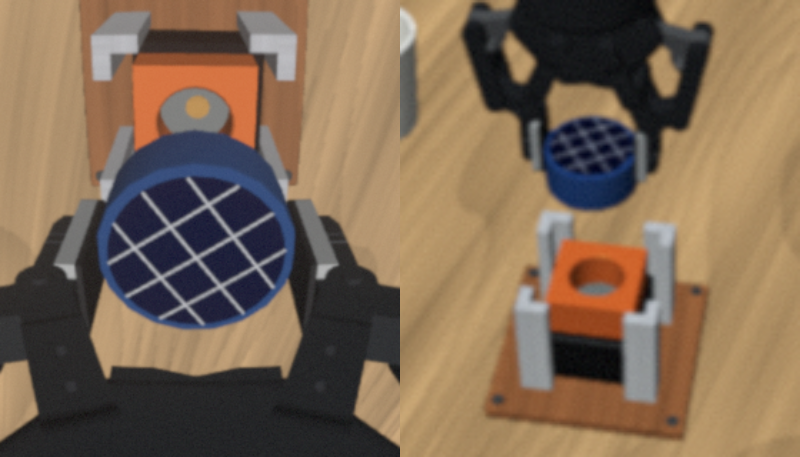

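The cap is held level, cells up. Its top ellipse spans x 98–295 and y about 167–327 in the wrist crop, and the spacer's top edge spans x 134–257 at y=66.

```bash
python3 - <<'E'
from h import *
s=dict(np.load('pics/wrist4.npz')); o=readout.observe(); M=Ro.from_rotvec(o['orientation']).as_matrix(); T=o['tool_pos']
W=lambda x,y,z:(M.T@(back(s,180+x*.7,160+y*.7,z,True)-T)).round(1)
print('cap',W(98,245,184),W(295,245,184),W(197,167,184),W(197,327,184))
print('spacer',W(134,66,76),W(257,66,76),'posts',W(92,37,84),W(297,37,84))
d=dict(np.load('pics/side4.npz')); h=cv2.cvtColor(d['pixels'],cv2.COLOR_BGR2HSV); k=((h[...,0]>100)&(h[...,0]<130)&(h[...,1]>100)).astype(np.uint8)
k[:150]=0;k[240:]=0;k[:,:270]=0;k[:,350:]=0
m=cv2.moments(cv2.convexHull(max(cv2.findContours(k,0,2)[0],key=cv2.contourArea)));X=back(d,m['m10']/m['m00'],m['m01']/m['m00'],171);print(X,M.T@(X-T))
P=M.T@(np.array([519.9,53.5,76])-T);print(P)
E
```

```text
cap [-12.7 -27.9  -2.6] [-12.4  27.   -2.4] [-12.7  -0.4 -26.7] [-12.4  -0.3  27.4]
spacer [ 95.2 -28.6 -28. ] [ 95.4  26.9 -27.9] posts [ 87.  -45.6 -43. ] [ 87.4  43.1 -42.9]
[518.73075702  55.76210968 171.        ] [ 0.45156109  0.58101782 -2.75250878]
[95.46615729  0.71594886 -0.83090235]
```

Call:
move_arm(translation=[[3,-0.05,0],[5.5,-0.05,0],[7,-0.05,0],[7.6,-0.05,0],[7.9,-0.05,0],[8,-0.05,0],[8.1,-0.05,0],[8.1,-0.05,0]], turn=[0,0,0,0,0,0,0,0], fingers=[0,0,0,0,0,0,0,0])

```text
time: 12.4
tool_pos: [519.1, 52.5, 90.8]
orientation: [1.029, 1.305, -1.028]
ft_force: [-0.4, 0.7, -1.5]
width: 0.629
```

Call:
move_arm(translation=[[0.1,0,0],[0.15,0,0],[0.2,0,0],[0.2,0,0]], turn=[0,0,0,0], fingers=[0,0,0,0])

```text
time: 12.9
tool_pos: [519.2, 52.5, 89.5]
orientation: [1.029, 1.305, -1.028]
ft_force: [-2.1, 0.0, 4.9]
width: 0.627
```

In contact, so I'll release and back off upward, then away.

Call:
move_arm(translation=[[0,0,0],[0,0,0],[0,0,0],[0,0,0],[0,0,0],[-3,0,0],[-7,0,0],[-12,0,0],[-14,0,6],[-14,0,12],[-14,0,18],[-14,0,18],[-14,0,18],[-14,0,18]], turn=[0,0,0,0,0,0,0,0,0,0,0,0,0,0], fingers=[0.9,0.9,0.9,0.9,0.9,0.9,0.9,0.9,1,1,1,1,1,1])

```text
time: 14.65
tool_pos: [560.9, -120.4, 230.4]
orientation: [1.028, 1.306, -1.027]
ft_force: [-0.1, -0.1, -0.0]
width: 1.0
```

```bash
python3 - <<'E'
from h import *
d=snap('side','side5.png'); e=snap('scene','scene5.png'); o=readout.observe(); print(o['tool_pos'],o['ft_force'],o['width'])
cv2.imwrite('pics/f5.png',np.hstack([cv2.resize(e['pixels'][200:314,300:400],(400,456)),cv2.resize(d['pixels'][210:324,265:365],(400,456))]))
E
```

```text
[ 561.02667834 -120.4365167   230.57212809] [0.31932726 1.3495197  0.30017908] 0.9997706364885819
```

View pics/f5.png

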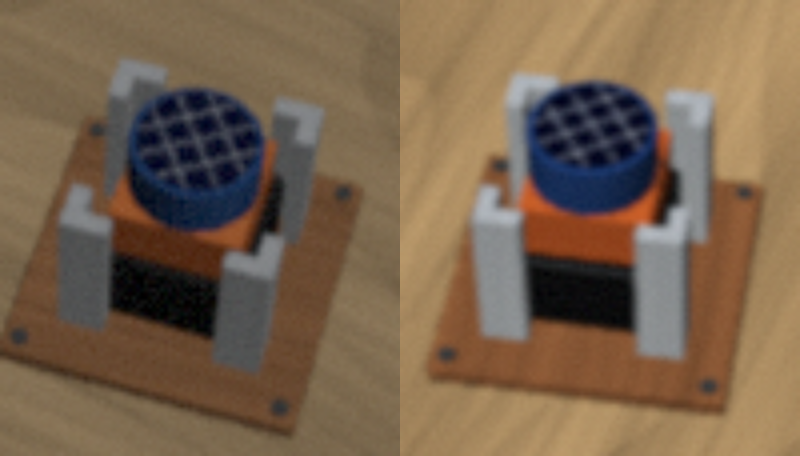

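The cap is level on the spacer in both views, with top centres at (196,138) and (593,124). I'll check that numerically and sign off if it's good.

```bash
python3 - <<'E'
from h import *
e=dict(np.load('pics/scene5.npz'));d=dict(np.load('pics/side5.npz'))
a=back(e,300+196/4,200+138/4,102);b=back(d,265+193/4,210+124/4,102);print(a,b)
m=(a+b)/2
if np.hypot(m[0]-519.5,m[1]-53)<5: print('ok',workorder.sign_off())
E
```

```text
[519.37501828  52.46339836 102.        ] [516.48805314  52.06637722 102.        ]
the job is handed in; nothing more can be done
ok None
```

The lantern is stacked and the job is handed in: the orange spacer is on the battery body and the blue solar cap, cell face up, is on the spacer. The gripper is open and the arm is well clear of the cradle. The robot's clock read about 14.7 s at my last reading, and I never touched the grey spacer or the white cap.

- **Spacer:** before the cap went on, the scene camera put it at about (520, 53.5) mm, turned 13.9°. The cradle is at about (519, 53) mm, turned 13.9°.
- **Cap:** after release it looked level in both views. The scene camera put its centre at (519.4, 52.5) mm and the side camera at (516.5, 52.1) mm. They differ by about 3 mm in x, partly calibration error (about 2 mm).
- **Forces:** readings at the end of each move never exceeded about 6 N. That peak came while closing on the two parts, possibly from the fingertips brushing the board.

I did not take another picture after handing the job in.

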